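# Set the grill shelf in order

### The arm

A 6-joint arm with a two-finger parallel gripper is mounted at the origin on the work surface. World frame = base frame: x ahead of the robot, y to its left, z up, the work surface at z = 0. Lengths are in m, angles in rad, forces in N, time in s.
With the tool pointing down it reaches from about 0.35 to 0.975 m from the base axis. Payload 4.9 kg.
Tool frame: the origin (TCP) lies on the centre line of the jaws, within the pads' length; the fingertips stand 14 mm ahead of it and the grasp point (between the pads) lies 5 mm behind it; x points along the fingers, z is the direction in which the jaws open and shut, and the axes are right-handed (so a half turn about x gives the same grasp; the last joint's range is limited). The gripper opens to 85 mm and grips with 20 to 120 N. Pads are 22 mm wide; open, the fingers measure 114 mm over their backs; the gripper's body (76 mm by 85 mm) begins 54 mm behind the grasp point. The pads swing forward as they close: fully open they stand 13 mm farther back than shut.
Start: joints at [-1.368, 0.053, 1.613, -0, 1.476, -0.119], TCP at [0.198, -0.593, 0.218] pointing down, gripper open.
Joint ranges: [-3.01, 3.01], [-1.01, 2.22], [0.06, 2.58], [-1.02, 4.17], [0.09, 2.62], [-3.14, 3.14]. Speed limits (rad/s): [2.57, 2.57, 3.14, 3.14, 3.14, 3.14].

### API

Orientations are given as a rotation vector (axis times angle).
In Python, from station import ctrl gives the robot as it stands.
- The arm moves only by the tool move_arm, never from a script. Its argument "increments" is a list that holds one entry, the list of rows, each a list of 4 numbers: the shift along the tool's x, y, z in units of 25 cm (1.0 is 25 cm), then the turn about the tool's x in units of 90 degrees (1.0 is 90 degrees). A call has 1 to 20 rows; each row shifts and turns the commanded pose from where the row before left it, along the tool's axes as they then stand; what a row does not reach is not made up. A row lasts 1/12 s, in which the tool goes at most 41.7 mm and 7.16 degrees, less where a joint would pass 70% of its speed; a pose out of reach is approached as far as the arm can. A call with a number of a shift or a turn outside -1 to 1 is refused whole. A call with a gripper value outside its range is refused whole. "gripper" is the closure, from 0 (fully open) to 1 (shut), set as the call begins (left out, the last holds). The fingers move at their own pace and stop on an object; "squeeze" is the grip in N (left out, the last holds). Time passes only in rows, so rows that do not move let the fingers close. It gives the time, the measured TCP pose, the force and the opening at its end, in the units of the state.
- ctrl.get_obs(): the state, without advancing time (a new reading comes with each control period).
- ctrl.get_image(name): name is "scene" or "side" or "wrist"; returns a dict with "pixels" (384x512x3 uint8, red, green, blue), "depth" (384x512 float32, m along the optical axis (not along the pixel's ray), 0 where there is no reading), "K" (3x3 intrinsics, pixels), "extrinsics" (4x4, takes a point from camera to world coordinates); the wrist camera has in their place "tool_from_camera" (4x4, takes a point from camera to tool coordinates, whose origin is the TCP and whose axes are the tool frame's). Camera axes: x right, y up, looking along -z (the intrinsics and any distortion apply to the point x, -y, -z); pixel columns grow to the right and rows downward; lengths in m; the calibration is good to about 2 mm. A picture is of the moment at which its call begins: read the wrist's pose just before it.
- ctrl.finish_job(): hands the job in, once; it reports no verdict.
Trained networks look in the newest picture that a camera, given by its name, has taken for a name from the list of things; names that differ only in an ending like _2 or _b are one class to them, and where a whole thing is asked for, a point or a joint stands for the part that bears it (a point fixed in the world has none). Each returns a list of dicts, best first, with "score" (0 to 1); they miss things now and then, are a little off and sometimes report something else, mostly with a low value. They report only what shows in the picture. A call takes as long as a camera call. They do not tell look-alikes from the thing itself.
- ctrl.trace(camera, target): "region" (384x512 bool, what is visible of it) and "pixel" ([row, column] in pixels, amid what is visible of it).
The state is a dict: "t": time; "q": joint angles; "dq": joint speeds; "effort": joint torques, N m; "tool_pos": TCP position; "tool_rot": TCP orientation; "contact_force": force on the tool from outside, world axes, zero at the start; "wrist_torque": the same for the moment, N m; "opening": finger opening in m.
Only numpy, scipy, OpenCV 4.12 (cv2) and the standard library are available. Lean on these libraries where they do the work, as an engineer would, in place of code of your own. Each camera call takes 0.05 s, during which the arm holds its last target. There are 200 camera calls.

### The job

Sort the row of grill things on the shelf into their places: stand the two aluminium shakers upright in the wire caddy, one in each bay; set the two glass ramekins mouth up side by side on the wooden serving tray, gently and without dropping them; and lay the black grate lifter flat and lengthwise in the long steel utensil tray. Leave the lidded jar and the oil bottle standing where they are.

Things in the scene. Friction and masses are not known exactly. Their poses are not given: they have to be found in the camera images.
- shaker_1: Brushed aluminium seasoning shaker with a slightly domed top full of small holes, an upright cylinder 56 mm across and 80 mm tall, straight-sided up to 64 mm; about 120 g. Origin at the centre of its underside, z up its axis. Stands in the row with the other loose things, any place in the row.
- shaker_2: Brushed aluminium seasoning shaker with a flat top full of small holes, an upright cylinder 56 mm across and 80 mm tall, straight-sided up to 64 mm; about 120 g. Origin at the centre of its underside, z up its axis. Stands in the row with the other loose things, any place in the row.
- ramekin_1: Small fluted clear-glass ramekin, an open straight-sided cup 60 mm across outside and 45 mm tall, wall 4 mm; about 130 g. Origin at the centre of its underside, z up to its open mouth. Stands mouth up in the row, any place in the row.
- ramekin_2: Small fluted clear-glass ramekin, an open straight-sided cup 60 mm across outside and 45 mm tall, wall 4 mm; about 130 g. Origin at the centre of its underside, z up to its open mouth. Stands mouth up in the row, any place in the row.
- lifter: Black hard-plastic grill-grate lifter lying flat in the row, roughly pointing away from the robot; about 100 g, 155 mm long along its own x. Origin on its underside beneath the grip. The grip is a bar from x = -60 to +50 mm, 22 mm wide (y) and 18 mm thick, with grey ribs; from there a neck and a two-pronged claw reach to x = +95 mm, the claw 44 mm wide and its upturned tips 22 mm high. It balances at about x = +20 mm.
- caddy: Low wire condiment caddy, the one with two bays: fixed, a 4 mm thick dark floor plate 96 mm (its x) by 176 mm (its y), with a steel wire fence around it and one wire divider across the middle, fence and divider top 27 mm above the shelf. Each bay is 84 mm (x) by 80 mm (y) inside, their centres at y = -42 and +42 mm, x = 0, for one shaker each; folded wire loops stick out to 101 mm at either y end. Origin at the centre of its underside, floor at z = 4 mm, z up.
- serving_tray: Wooden serving tray with a dark wire handle at each end: fixed, 130 mm (its x) by 188 mm (its y), inside 118 by 176 mm, rim only 14 mm high; the handles reach to 106 mm at either y end. Origin at the centre of its underside, inner floor at z = 6 mm, z up. Room for the two ramekins side by side along y, for example at y = -40 and +40 mm.
- utensil_tray: Long narrow plain stainless steel utensil tray, empty: fixed, 100 mm (its x) by 216 mm (its y), inside 92 by 208 mm, rim 24 mm high (26 mm with its rolled edge). Origin at the centre of its underside, inner floor at z = 4 mm, z up.
- jar: Squat amber glass jar with a steel screw lid, 58 mm across and 64 mm tall, standing in the row among the things; it stays where it is. The row of six runs along world y, beyond the trays as seen from the robot, neighbours 80 to 115 mm apart centre to centre, with free shelf in front of and behind each. Origin at the centre of its underside, z up.
- oil_bottle: Green glass oil bottle with a black cap and a blank paper label, 58 mm across and 185 mm tall, standing out to the left or right of the row and trays (a wooden pepper mill 150 mm tall stands on the opposite side); it stays where it is. Origin at the centre of its underside, z up.
There are look-alikes about, which are no part of the job. What is shaped like the utensil_tray but red is not meant.

How it is judged:
At the end, for the whole second after the job is handed in: Shakers upright (0.1 rad) on the caddy floor, one in each bay; ramekins upright (0.1 rad) on the serving tray floor; lifter flat (0.12 rad) on the utensil tray floor, lengthwise within 0.35 rad either way round; jar and oil bottle upright within 30 mm of their start; all released and at rest (x of shaker_1 in the frame of caddy between -0.022 and 0.022 m and z of shaker_1 in the frame of caddy between 0.001 and 0.008 m and angle between each of shaker_1, shaker_2, ramekin_1, ramekin_2, jar, oil_bottle's own z axis and vertical below 0.1 rad and linear speed of each of shaker_1, shaker_2, ramekin_1, ramekin_2, lifter below 0.02 m/s and angular speed of each of shaker_1, shaker_2, ramekin_1, ramekin_2, lifter below 0.2 rad/s and x of shaker_2 in the frame of caddy between -0.022 and 0.022 m and z of shaker_2 in the frame of caddy between 0.001 and 0.008 m and ((y of shaker_1 in the frame of caddy between 0.024 and 0.06 m and y of shaker_2 in the frame of caddy between -0.06 and -0.024 m) or (y of shaker_1 in the frame of caddy between -0.06 and -0.024 m and y of shaker_2 in the frame of caddy between 0.024 and 0.06 m)) and x of ramekin_1 in the frame of serving_tray between -0.036 and 0.036 m and y of ramekin_1 in the frame of serving_tray between -0.064 and 0.064 m and z of ramekin_1 in the frame of serving_tray between 0.002 and 0.01 m and x of ramekin_2 in the frame of serving_tray between -0.036 and 0.036 m and y of ramekin_2 in the frame of serving_tray between -0.064 and 0.064 m and z of ramekin_2 in the frame of serving_tray between 0.002 and 0.01 m and x of lifter in the frame of utensil_tray between -0.04 and 0.04 m and y of lifter in the frame of utensil_tray between -0.06 and 0.06 m and z of lifter in the frame of utensil_tray between 0.001 and 0.01 m and angle between lifter's own z axis and vertical below 0.12 rad and angle between the x axis of lifter and the y axis of utensil_tray, either way round below 0.35 rad and distance of each of jar, oil_bottle from where it was at the start of the episode below 0.03 m); the robot touches nothing.
It fails at once if the lidded jar is shifted by more than 30 mm or knocked over (distance of jar from where it was at the start of the episode above 0.03 m or angle between jar's own z axis and vertical above 0.35 rad).
It fails at once if the oil bottle is shifted by more than 30 mm or knocked over (distance of oil_bottle from where it was at the start of the episode above 0.03 m or angle between oil_bottle's own z axis and vertical above 0.35 rad).
It fails at once if a glass ramekin is dropped (falls free at over 0.6 m/s, a drop of about 18 mm) (linear speed of ramekin_1 above 0.6 m/s and contact force between the fingers and ramekin_1 below 0.05 N).
It fails at once if a glass ramekin is dropped (falls free at over 0.6 m/s, a drop of about 18 mm) (linear speed of ramekin_2 above 0.6 m/s and contact force between the fingers and ramekin_2 below 0.05 N).
It also fails if it takes over 134 s, if anything falls off the work surface, if the arm or the gripper's body presses on something with over 40 N, if the wrist force passes 120 N, or if a joint passes its speed limit or range.

## Working session

There is one attempt and no reset: what is moved stays moved. The work goes in short steps, Python scripts to look and compute and a tool call to move; the robot and the scene stay as the last step left them, time stands still between calls to the robot, and variables do not carry over. Pictures are saved under pics/ and viewed, about 12 in all and at most 16, crops included, and the job is handed in when it is done.

Besides the shell and the picture viewer there is one more tool, called after "Call:" by a JSON object that holds its "fn" and its "kwargs". move_arm: Moves the arm, as the interface text tells. Shifts and turns lie within -1 to 1; 1 stands for 25 cm of shift or 90 degrees of turn. Its arguments: {"type":"object","properties":{"increments":{"type":"array","items":{"type":"array","items":{"type":"array","items":{"type":"number","minimum":-1,"maximum":1}}}},"gripper":{"type":"number"},"squeeze":{"type":"number"}},"required":["increments"]}

```bash
mkdir -p pics
cat > h.py <<'E'
import numpy as np, cv2
from scipy.spatial.transform import Rotation as R
from station import ctrl
def cam(name):
    o=ctrl.get_obs(); im=ctrl.get_image(name)
    if name=="wrist":
        T=np.eye(4);T[:3,:3]=R.from_rotvec(o["tool_rot"]).as_matrix();T[:3,3]=o["tool_pos"]
        im["extrinsics"]=T@im["tool_from_camera"]
    return im
def cloud(im):
    K=im["K"];d=im["depth"];v,u=np.mgrid[:d.shape[0],:d.shape[1]]
    p=np.stack([(u-K[0,2])/K[0,0]*d,-(v-K[1,2])/K[1,1]*d,-d,np.ones_like(d)],-1)
    return (p@im["extrinsics"].T)[...,:3]
def proj(im,P):
    p=np.linalg.inv(im["extrinsics"])@np.append(P,1);K=im["K"]
    return K[0,0]*p[0]/-p[2]+K[0,2],K[1,1]*-p[1]/-p[2]+K[1,2]
def save(im,f,crop=None,s=1.5):
    a=im["pixels"][...,::-1]
    if crop: a=a[crop[0]:crop[1],crop[2]:crop[3]]
    cv2.imwrite("pics/"+f,cv2.resize(a,None,fx=s,fy=s,interpolation=cv2.INTER_CUBIC))
def find(name,im,targets):
    P=cloud(im)
    for t in targets:
        for r in ctrl.trace(name,t):
            m=r["region"]&(im["depth"]>0); q=P[m]
            if len(q)<5: continue
            print(name,t,"%.2f"%r["score"],"px",np.round(r["pixel"]),len(q),"med",np.round(np.median(q,0),3),"lo",np.round(np.percentile(q,2,0),3),"hi",np.round(np.percentile(q,98,0),3))
E
python3 - <<'E'
from h import *
o=ctrl.get_obs();print(o["tool_pos"],R.from_rotvec(o["tool_rot"]).as_matrix().round(3))
T=["shaker_1","ramekin_1","lifter","caddy","serving_tray","utensil_tray","jar","oil_bottle"]
for n in ["scene","side"]:
    im=cam(n);save(im,n+".png");find(n,im,T);print(im["K"],im["extrinsics"].round(3), im.keys())
E
```

```text
[ 0.1975242  -0.59227409  0.21665282] [[-0.     0.949  0.316]
 [ 0.002  0.316 -0.949]
 [-1.     0.    -0.002]]
scene shaker_1 0.57 px [244. 299.] 338 med [0.672 0.039 0.077] lo [0.643 0.02  0.007] hi [0.691 0.069 0.083]
scene shaker_1 0.55 px [216. 342.] 340 med [0.65  0.227 0.069] lo [0.619 0.212 0.003] hi [0.67  0.258 0.081]
scene ramekin_1 0.84 px [229. 321.] 300 med [0.636 0.145 0.023] lo [0.612 0.112 0.002] hi [0.668 0.168 0.047]
scene ramekin_1 0.81 px [254. 273.] 304 med [ 0.642 -0.045  0.019] lo [ 0.62  -0.075  0.001] hi [ 0.676 -0.021  0.047]
scene lifter 0.73 px [276. 248.] 306 med [ 0.681 -0.152  0.016] lo [ 0.606 -0.165  0.007] hi [ 0.742 -0.128  0.022]
scene caddy 0.78 px [181. 322.] 1126 med [0.461 0.267 0.004] lo [ 0.414  0.181 -0.002] hi [0.509 0.354 0.028]
scene caddy 0.28 px [244. 298.] 407 med [0.671 0.041 0.075] lo [ 0.613  0.02  -0.002] hi [0.691 0.099 0.083]
scene serving_tray 0.60 px [205. 258.] 1702 med [0.449 0.008 0.006] lo [ 0.385 -0.085 -0.   ] hi [0.515 0.105 0.016]
scene serving_tray 0.34 px [276. 247.] 382 med [ 0.682 -0.152  0.015] lo [ 0.601 -0.167 -0
[... 2160 characters left out ...]
252 0.005] lo [0.193 0.138 0.001] hi [0.301 0.353 0.027]
side jar 0.86 px [119. 237.] 322 med [ 0.651 -0.221  0.042] lo [ 0.632 -0.256  0.002] hi [ 0.685 -0.208  0.067]
side oil_bottle 0.75 px [121. 238.] 271 med [ 0.65  -0.221  0.044] lo [ 0.633 -0.253  0.008] hi [ 0.677 -0.208  0.067]
side oil_bottle 0.64 px [244.  77.] 1324 med [0.591 0.46  0.1  ] lo [0.58  0.431 0.011] hi [0.614 0.483 0.186]
[[381.68377361   0.         251.87440387]
 [  0.         381.68377361 184.52511159]
 [  0.           0.           1.        ]] [[-0.809  0.402 -0.428 -0.063]
 [-0.587 -0.567  0.578  0.655]
 [-0.011  0.719  0.695  0.818]
 [ 0.     0.     0.     1.   ]] dict_keys(['pixels', 'depth', 'K', 'extrinsics'])
```

View pics/scene.png

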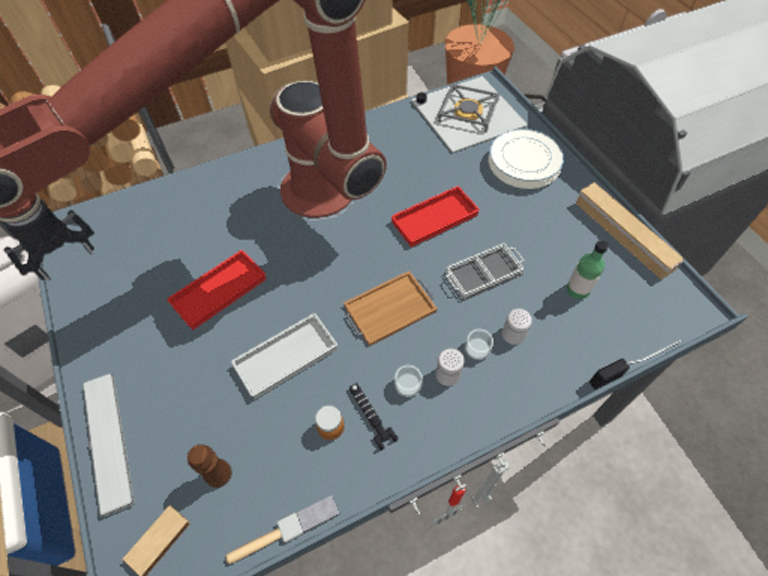

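View pics/side.png

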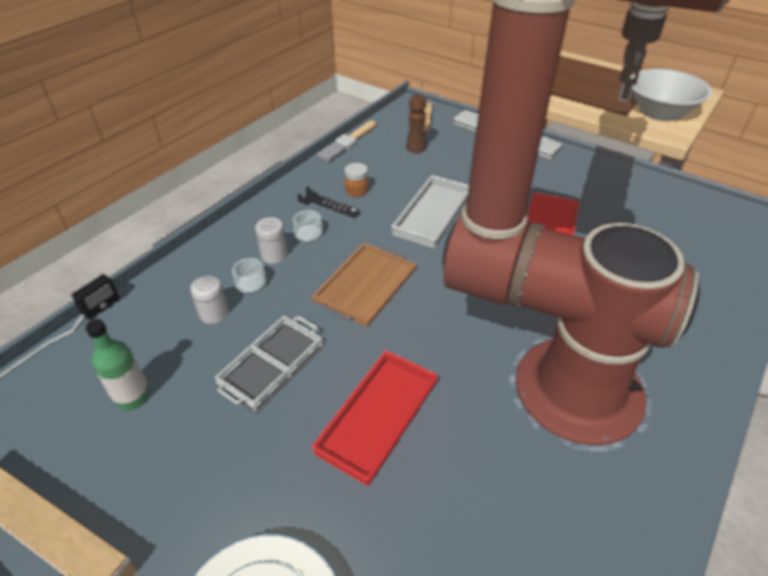

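The row in scene.png, by column and row in native pixels: shaker (342,216), ramekin (321,229), shaker (299,244), ramekin (273,254), lifter (248,276), jar (222,283). The oil bottle is at (393,180).

Utensil tray candidates are the silver tray at (189,238), red trays at (291,146) and about (145,193), and a flat white plate at (70,295). The silver one fits because it is plain steel with a rim, and neither red nor flat. There is only one caddy, with two bays, at (322,181).

Next I'll confirm this in a crop and fit the poses.

```bash
cat > fit.py <<'E'
from h import *
from scipy.optimize import least_squares
def circ(p,r):
    f=lambda c:np.hypot(p[:,0]-c[0],p[:,1]-c[1])-r
    s=least_squares(f,p[:,:2].mean(0)+[0.01,0],loss="soft_l1",f_scale=.002);return s.x
def near(P,c,rad,z0,z1):
    q=P.reshape(-1,3);return q[(np.hypot(q[:,0]-c[0],q[:,1]-c[1])<rad)&(q[:,2]>z0)&(q[:,2]<z1)]
def rect(p):
    c,s,a=cv2.minAreaRect(p[:,:2].astype(np.float32)*1000)
    return np.round(c,1),np.round(s,1),round(a,1)
E
python3 - <<'E'
from fit import *
cy=dict(shA=((.65,.24),.029,.07,.09),shB=((.663,.048),.029,.07,.09),raA=((.64,.143),.036,.038,.052),raB=((.647,-.045),.036,.038,.052),jar=((.66,-.235),.032,.06,.07))
for n in ["scene","side"]:
    im=cam(n);P=cloud(im)
    if n=="scene": save(im,"crop.png",(160,300,130,370),3)
    for k,(c,r,z0,z1) in cy.items():
        q=near(P,c,.05,z0,z1); print(n,k,len(q),"bbox mid",np.round((np.percentile(q,3,0)+np.percentile(q,97,0))/2,4),"ztop",np.percentile(q[:,2],95).round(4))
        q=near(P,c,.05,.01,.06 if k[0]=='s' else .04)
        if len(q)>20: print("    side circ",circ(q,.028 if k[0]=='s' else .03).round(4))
    for k,t,c in (("caddy","caddy",(.463,.268)),("serv","serving_tray",(.449,.01)),("uten","utensil_tray",(.462,-.267))):
        for r in ctrl.trace(n,t):
            m=r["region"]&(im["depth"]>0);q=P[m]
            if np.hypot(*(np.median(q,0)[:2]-c))<.05:
                fl=q[(q[:,2]<.011)]; rim=q[q[:,2]>(.011 if k=="serv" else .018)]
                print(n,k,"all",rect(q[q[:,2]>.002]),"rim",rect(rim),"zfloor",np.median(fl[:,2]).round(4),"rimz",np.percentile(rim[:,2],90).round(4));break
    q=near(P,(.68,-.15),.1,.008,.03);q=q[abs(q[:,1]+.15)<.045];print(n,"lifter",rect(q),len(q),q.min(0).round(3),q.max(0).round(3))
    for x in np.arange(.60,.76,.015):
        w=q[abs(q[:,0]-x)<.0075]
        if len(w): print("  %.3f y %.3f..%.3f z %.3f"%(x,w[:,1].min(),w[:,1].max(),w[:,2].max()))
E
```

```text
scene shA 167 bbox mid [0.6428 0.2384 0.0765] ztop 0.0808
    side circ [0.6717 0.2007]
scene shB 225 bbox mid [0.6647 0.0463 0.077 ] ztop 0.0818
    side circ [0.7006 0.0156]
scene raA 80 bbox mid [0.6391 0.141  0.0428] ztop 0.047
    side circ [0.6395 0.1399]
scene raB 79 bbox mid [ 0.6476 -0.0468  0.0432] ztop 0.0475
    side circ [ 0.6483 -0.047 ]
scene jar 205 bbox mid [ 0.6604 -0.2383  0.0639] ztop 0.067
    side circ [ 0.7079 -0.248 ]
scene caddy all (array([462.1, 261.2]), array([ 97.4, 189.8]), 0.7) rim (array([461.9, 260.8]), array([ 93.6, 189. ]), 0.1) zfloor 0.0026 rimz 0.0287
scene serv all (array([447.5,   5.2]), array([138.5, 207.5]), 5.8) rim (array([449.9,   5.7]), array([132.2, 207.1]), 4.8) zfloor 0.0052 rimz 0.0164
scene uten all (array([ 453.8, -268.1]), array([119.3, 222.7]), 8.5) rim (array([ 460.1, -266.5]), array([106.3, 221.2]), 8.5) zfloor 0.0037 rimz 0.0272
scene lifter (array([ 673.8, -148.7]), array([154.4,  42.5]), 3.6) 338 [ 0.597 -0.169  0.008] [ 0.752 -0.123  0.024]
  0.600 y -0.169..-0.147 z 0.022
  0.615 y -0.168..-0.146 z 0.021
  0.630 y -0.166..-
[... 952 characters left out ...]
0.2,   9.2]), array([132.5, 215. ]), 4.0) zfloor 0.007 rimz 0.0164
side uten all (array([ 411.8, -151.7]), array([153.9, 536. ]), 25.8) rim (array([ 405.5, -140.8]), array([152.1, 510.9]), 25.8) zfloor 0.0053 rimz 0.0284
side lifter (array([ 675. , -140.8]), array([ 49.6, 154.4]), 90.0) 263 [ 0.598 -0.166  0.008] [ 0.752 -0.116  0.025]
  0.600 y -0.166..-0.144 z 0.022
  0.615 y -0.163..-0.143 z 0.020
  0.630 y -0.164..-0.141 z 0.022
  0.645 y -0.164..-0.139 z 0.023
  0.660 y -0.160..-0.138 z 0.021
  0.675 y -0.160..-0.137 z 0.023
  0.690 y -0.157..-0.136 z 0.023
  0.705 y -0.151..-0.134 z 0.021
  0.720 y -0.160..-0.121 z 0.017
  0.735 y -0.165..-0.116 z 0.022
  0.750 y -0.166..-0.119 z 0.025
```

View pics/crop.png

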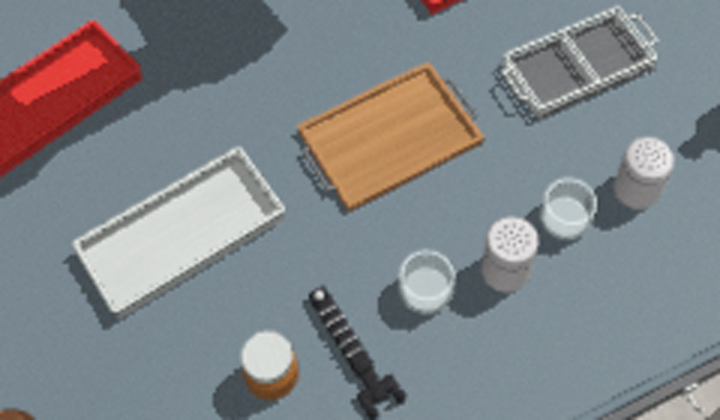

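The crop confirms the plain silver tray, with the red one left of it, the caddy with two bays, and the row order. Lifter first: I'll turn the tool and go above its balance point with the jaws part closed.

Call:
{"fn": "move_arm", "kwargs": {"increments": [[[0,0,0,0.069],[0,0,0,0.069],[0,0.116,-0.0866,0],[0,0.116,-0.0866,0],[0,0.116,-0.0866,0],[0,0.116,-0.0866,0],[0,0.116,-0.0866,0],[0.016,0.116,-0.0866,0],[0.016,0.116,-0.0866,0],[0.016,0.116,-0.0866,0],[0.016,0.116,-0.0866,0],[0.016,0.116,-0.0866,0],[0.016,0.116,-0.0866,0],[0.016,0.116,-0.0866,0],[0.016,0.116,-0.0866,0],[0.016,0.116,-0.0866,0],[0.016,0.116,-0.0866,0],[0.016,0.116,-0.0866,0],[0.016,0.116,-0.0866,0],[0,0.116,-0.0866,0]]], "gripper": 0.4, "squeeze": 40}}

```text
t: 2.97
tool_pos: [0.6766, -0.149, 0.1687]
tool_rot: [1.131, 1.259, -1.132]
contact_force: [-0.6, -0.0, 1.1]
opening: 0.0515
```

```bash
cat >> h.py <<'E'
def st(goal=None,head=None):
    o=ctrl.get_obs();p=o["tool_pos"];M=R.from_rotvec(o["tool_rot"]).as_matrix()
    h=np.degrees(np.arctan2(M[1,2],M[0,2]));print("t %.2f"%o["t"],p.round(4),"head %.1f open %.4f F"%(h,o["opening"]),o["contact_force"].round(1),"q6 %.2f"%o["q"][5])
    if goal is not None:
        hd=h if head is None else head;c,s=np.cos(np.radians(hd)),np.sin(np.radians(hd));d=np.array(goal)-p
        print("turn units %.3f"%(-(hd-h)/90),"then shift units xyz",np.round(np.array([-d[2],-s*d[0]+c*d[1],c*d[0]+s*d[1]])/.25,3))
E
python3 - <<'E'
from fit import *
st((.677,-.150,.14),-84)
im=cam("wrist");P=cloud(im);save(im,"w1.png")
q=near(P,(.68,-.15),.11,.008,.03);q=q[abs(q[:,1]+.15)<.045]
for x in np.arange(.60,.76,.015):
    w=q[abs(q[:,0]-x)<.0075]
    if len(w): print("  %.3f y %.3f..%.3f z %.3f"%(x,w[:,1].min(),w[:,1].max(),np.median(w[:,2])))
E
```

```text
t 2.97 [ 0.6766 -0.149   0.1687] head -84.0 open 0.0515 F [-0.6 -0.   1.1] q6 1.14
turn units 0.000 then shift units xyz [0.115 0.001 0.004]
  0.600 y -0.166..-0.145 z 0.017
  0.615 y -0.166..-0.144 z 0.017
  0.630 y -0.165..-0.141 z 0.017
  0.645 y -0.163..-0.140 z 0.017
  0.660 y -0.161..-0.138 z 0.017
  0.675 y -0.160..-0.137 z 0.017
  0.690 y -0.158..-0.136 z 0.017
  0.705 y -0.157..-0.136 z 0.014
  0.720 y -0.165..-0.122 z 0.012
  0.735 y -0.165..-0.121 z 0.011
  0.750 y -0.164..-0.120 z 0.020
```

View pics/w1.png

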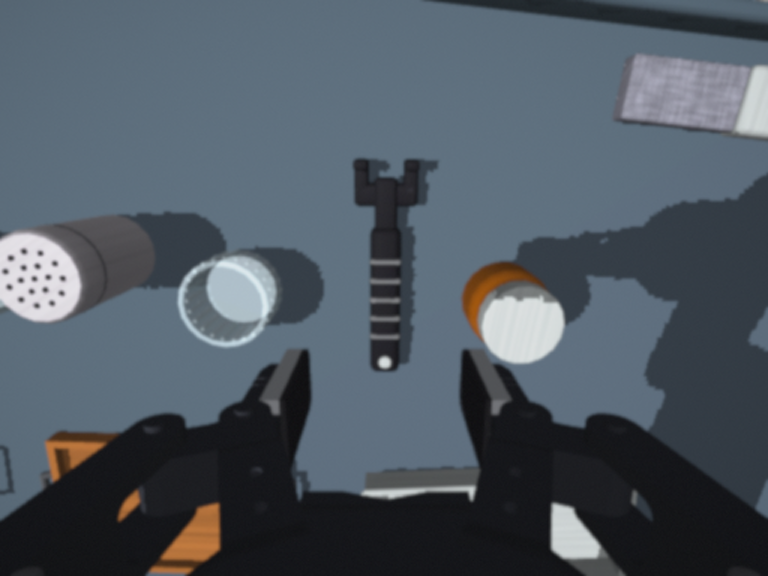

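The wrist view shows the lifter centred between the jaws (col 385), with the ramekin left at (225,300) and the jar right at (515,320), both clear. Descend and grip.

Call:
{"fn": "move_arm", "kwargs": {"increments": [[[0.09,0,0,0],[0.09,0,0,0],[0.09,0,0,0],[0.09,0,0,0],[0.09,0,0,0],[0.08,0,0,0],[0.05,0,0,0],[0.015,0,0,0],[0,0,0,0],[0,0,0,0]]]}}

```text
t: 3.85
tool_pos: [0.6767, -0.1509, 0.0223]
tool_rot: [1.132, 1.255, -1.131]
contact_force: [-0.4, -0.7, 0.1]
opening: 0.051
```

Call:
{"fn": "move_arm", "kwargs": {"increments": [[[0,0,0,0],[0,0,0,0],[0,0,0,0],[0,0,0,0],[0,0,0,0],[0,0,0,0],[0,0,0,0],[0,0,0,0]]], "gripper": 1}}

```text
t: 4.52
tool_pos: [0.6759, -0.1506, 0.0211]
tool_rot: [1.131, 1.257, -1.132]
contact_force: [0.7, -0.8, -1.1]
opening: 0.0002
```

Call:
{"fn": "move_arm", "kwargs": {"increments": [[[-0.05,0,0,0],[-0.1,0,0,0],[-0.1,0,0,0],[-0.1,0,0,0],[-0.1,0,0,0],[0,0,0,0]]]}}

```text
t: 5.02
tool_pos: [0.6798, -0.1518, 0.1424]
tool_rot: [1.134, 1.245, -1.125]
contact_force: [0.9, 0.4, 1.9]
opening: -0.0
```

Run:
```python
from h import *
st((.460,-.2665,.13),8.5)
```

```text
t 5.02 [ 0.6798 -0.1518  0.1424] head -84.0 open -0.0000 F [0.9 0.4 1.9] q6 1.14
turn units -1.028 then shift units xyz [ 0.05  -0.324 -0.937]
```

Closed on nothing, so I'll check.

Call:
{"fn": "move_arm", "kwargs": {"increments": [[[-0.1,0,0,0],[0,0,0,0],[0,0,0,0],[0,0,0,0]]], "gripper": 0.4}}

```text
t: 5.35
tool_pos: [0.6756, -0.1505, 0.1578]
tool_rot: [1.131, 1.258, -1.132]
contact_force: [-0.3, 0.1, 0.2]
opening: 0.0484
```

Run:
```python
from fit import *
st()
im=cam("wrist");P=cloud(im);save(im,"w2.png")
q=near(P,(.68,-.15),.11,.008,.03);q=q[abs(q[:,1]+.15)<.05]
for x in np.arange(.60,.76,.015):
    w=q[abs(q[:,0]-x)<.0075]
    if len(w): print("  %.3f y %.3f..%.3f z %.3f"%(x,w[:,1].min(),w[:,1].max(),np.median(w[:,2])))
d=im["depth"];print(im["tool_from_camera"].round(3))
M=np.linalg.inv(np.eye(4));
T=im["tool_from_camera"];K=im["K"];v,u=np.mgrid[:384,:512]
p=np.stack([(u-K[0,2])/K[0,0]*d,-(v-K[1,2])/K[1,1]*d,-d,np.ones_like(d)],-1)@T.T
m=(d>0)&(p[...,0]<.03)&(p[...,0]>-.05)&(abs(p[...,1])<.03)&(abs(p[...,2])<.06)
print("finger pts",m.sum(),p[m].max(0).round(4),p[m].min(0).round(4))
```

```text
t 5.35 [ 0.6756 -0.1505  0.1578] head -84.0 open 0.0484 F [-0.3  0.1  0.2] q6 1.14
  0.600 y -0.166..-0.145 z 0.017
  0.615 y -0.165..-0.143 z 0.017
  0.630 y -0.165..-0.142 z 0.017
  0.645 y -0.163..-0.141 z 0.017
  0.660 y -0.162..-0.139 z 0.017
  0.675 y -0.160..-0.138 z 0.017
  0.690 y -0.158..-0.136 z 0.017
  0.705 y -0.158..-0.136 z 0.014
  0.720 y -0.166..-0.122 z 0.012
  0.735 y -0.165..-0.121 z 0.011
  0.750 y -0.163..-0.120 z 0.021
[[ 0.001  0.267 -0.964 -0.155]
 [-0.     0.964  0.267  0.068]
 [ 1.    -0.     0.001  0.   ]
 [ 0.     0.     0.     1.   ]]
finger pts 2746 [-0.014   0.0117  0.0379  1.    ] [-0.05   -0.0115 -0.0379  1.    ]
```

View pics/w2.png

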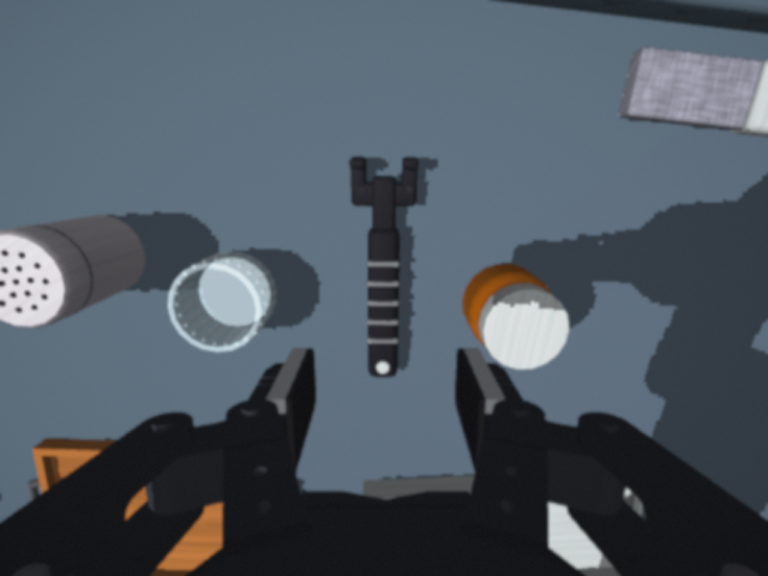

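The lifter hasn't moved. Finger depth says the tips lie about 14 mm behind the TCP at 48 mm opening, not 14 mm ahead as the text says. I'll measure the tip position at other openings.

```bash
cat >> h.py <<'E'
def tips():
    o=ctrl.get_obs();im=ctrl.get_image("wrist");d=im["depth"];T=im["tool_from_camera"];K=im["K"];v,u=np.mgrid[:384,:512]
    p=np.stack([(u-K[0,2])/K[0,0]*d,-(v-K[1,2])/K[1,1]*d,-d,np.ones_like(d)],-1)@T.T
    m=(d>0)&(p[...,0]<.04)&(p[...,0]>-.05)&(abs(p[...,1])<.014)&(abs(p[...,2])<.075)
    q=p[m]
    print("open %.4f"%o["opening"])
    for s in (1,-1):
        w=q[q[:,2]*s>0]; t=w[w[:,0]>w[:,0].max()-.004]
        print("  side",s,"x pct",np.percentile(w[:,0],[50,98,100]).round(4),"tip z",t[:,2].min().round(4),t[:,2].max().round(4))
E
python3 -c "
from h import *
tips()"
```

```text
open 0.0509
  side 1 x pct [-0.0364 -0.0177 -0.0151] tip z 0.0253 0.0258
  side -1 x pct [-0.0364 -0.018  -0.0152] tip z -0.0259 -0.0254
```

Call:
{"fn": "move_arm", "kwargs": {"increments": [[[0,0,0,0],[0,0,0,0],[0,0,0,0],[0,0,0,0]]], "gripper": 0.75}}

```text
t: 5.78
tool_pos: [0.6758, -0.1506, 0.1581]
tool_rot: [1.131, 1.258, -1.132]
contact_force: [-0.3, -0.6, -0.2]
opening: 0.0213
```

```bash
python3 -c "
from h import *
tips();im=cam('wrist');save(im,'w3.png')"
```

```text
open 0.0213
  side 1 x pct [-0.0362 -0.0158 -0.0121] tip z 0.0105 0.0168
  side -1 x pct [-0.0366 -0.0159 -0.0113] tip z -0.0109 -0.0106
```

View pics/w3.png

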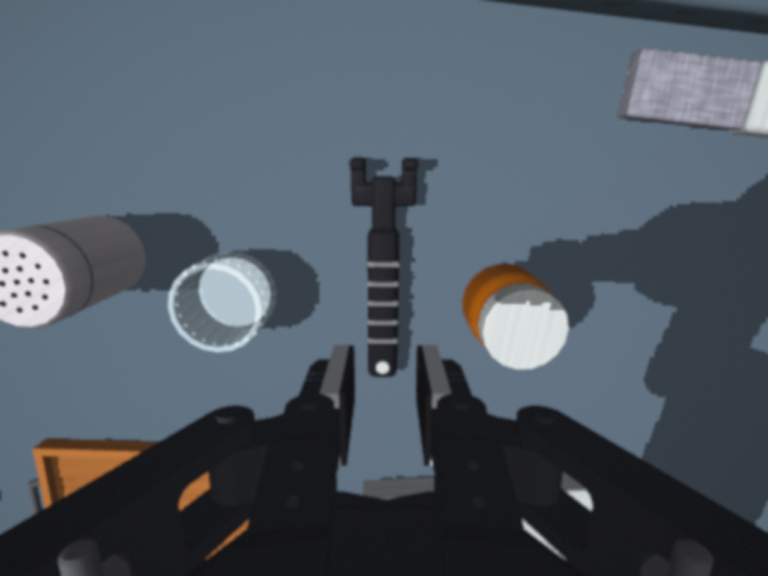

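Tips measure 12–15 mm behind the reported TCP, which explains the empty grasp. I'll use the measured offset: TCP about -0.006 puts the tips around 9 mm up. Descending in stages and watching the force.

Call:
{"fn": "move_arm", "kwargs": {"increments": [[[0.09,0,0,0],[0.09,0,0,0],[0.09,0,0,0],[0.09,0,0,0],[0.09,0,0,0],[0.08,0,0,0],[0.05,0,0,0],[0.03,0,0,0],[0.02,0,0,0],[0,0,0,0],[0,0,0,0]]], "gripper": 0.4}}

```text
t: 6.8
tool_pos: [0.6767, -0.1509, 0.0022]
tool_rot: [1.132, 1.256, -1.131]
contact_force: [0.1, -0.1, 0.6]
opening: 0.0511
```

Call:
{"fn": "move_arm", "kwargs": {"increments": [[[0.02,0,0,0],[0.006,0,0,0],[0,0,0,0]]]}}

```text
t: 7.05
tool_pos: [0.676, -0.1506, -0.0052]
tool_rot: [1.132, 1.257, -1.131]
contact_force: [0.1, -0.0, 0.1]
opening: 0.0512
```

Call:
{"fn": "move_arm", "kwargs": {"increments": [[[0,0,0,0],[0,0,0,0],[0,0,0,0],[0,0,0,0],[0,0,0,0],[0,0,0,0]]], "gripper": 1}}

```text
t: 7.55
tool_pos: [0.6763, -0.1508, -0.0048]
tool_rot: [1.132, 1.256, -1.131]
contact_force: [0.5, 0.2, 1.3]
opening: 0.0208
```

Gripped at 20.8 mm. Lift, turn and carry.

Call:
{"fn": "move_arm", "kwargs": {"increments": [[[-0.06,0,0,0],[-0.12,0,0,0],[-0.12,0,0,0],[-0.12,0,0,0],[-0.12,0,0,-0.04],[0,0,0,-0.076],[0,0,0,-0.076],[0,0,0,-0.076],[0,0,0,-0.076],[0,0,0,-0.076],[0,0,0,-0.076],[0,0,0,-0.076],[0,0,0,-0.076],[0,0,0,-0.076],[0,0,0,-0.076],[0,0,0,-0.076],[0,0,0,-0.076],[0,0,0,-0.076],[0,0,0,0],[0,0,0,0]]]}}

```text
t: 9.22
tool_pos: [0.6757, -0.1506, 0.13]
tool_rot: [-0.115, 1.568, 0.115]
contact_force: [0.2, 0.7, -1.3]
opening: 0.0206
```

Run:
```python
from h import *
st((.460,-.2665,.05),8.5)
```

```text
t 9.22 [ 0.6757 -0.1506  0.13  ] head 8.4 open 0.0206 F [ 0.2  0.7 -1.3] q6 -0.47
turn units -0.002 then shift units xyz [ 0.32  -0.331 -0.922]
```

Call:
{"fn": "move_arm", "kwargs": {"increments": [[[0,-0.0368,-0.1024,0],[0,-0.0368,-0.1024,0],[0,-0.0368,-0.1024,0],[0,-0.0368,-0.1024,0],[0,-0.0368,-0.1024,0],[0,-0.0368,-0.1024,0],[0,-0.0368,-0.1024,0],[0,-0.0368,-0.1024,0],[0,-0.0368,-0.1024,0],[0.1,0,0,0],[0.1,0,0,0],[0,0,0,0],[0,0,0,0]]]}}

```text
t: 10.3
tool_pos: [0.4592, -0.2659, 0.0785]
tool_rot: [-0.114, 1.57, 0.118]
contact_force: [0.2, 0.3, -1.2]
opening: 0.0208
```

Run:
```python
from fit import *
st((.460,-.2665,-.001),8.5)
im=cam("wrist");save(im,"w4.png");P=cloud(im)
for n in ("wrist","scene"):
    im=cam(n);P=cloud(im)
    q=near(P,(.46,-.267),.15,.019,.032)
    print(n,"rim",rect(q),len(q))
    q=near(P,(.46,-.267),.13,.05,.12);print("  held",rect(q) if len(q)>5 else None, q.min(0).round(3),q.max(0).round(3))
```

```text
t 10.30 [ 0.4592 -0.2659  0.0785] head 8.4 open 0.0208 F [ 0.2  0.3 -1.2] q6 -0.81
turn units -0.001 then shift units xyz [ 0.318 -0.003  0.003]
wrist rim (array([ 459.7, -264.4]), array([105.3, 218.8]), 8.7) 6376
  held (array([ 458.3, -252.9]), array([ 48. , 121.1]), 8.5) [ 0.428 -0.314  0.086] [ 0.483 -0.19   0.12 ]
scene rim (array([ 460.6, -266.7]), array([106.2, 220.6]), 8.8) 262
  held (array([ 463.3, -271.5]), array([ 46. , 155.4]), 8.8) [ 0.429 -0.349  0.085] [ 0.486 -0.193  0.12 ]
```

View pics/w4.png

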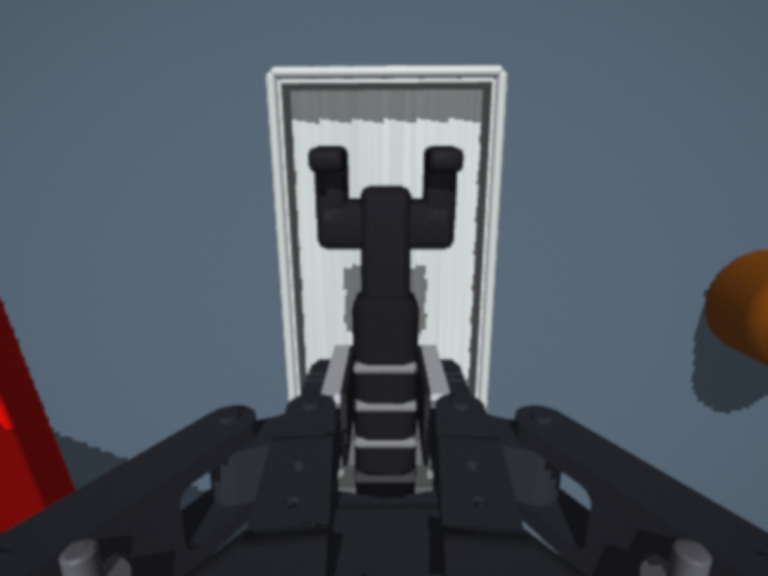

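The lifter is held level, centred and aligned over the silver tray. Lower, part-open and retreat.

Call:
{"fn": "move_arm", "kwargs": {"increments": [[[0.08,0,0,0],[0.08,0,0,0],[0.06,0,0,0],[0.05,0,0,0],[0.025,0,0,0],[0.015,0,0,0],[0,0,0,0],[0,0,0,0]]]}}

```text
t: 11.12
tool_pos: [0.4611, -0.2672, 0.0031]
tool_rot: [-0.118, 1.567, 0.116]
contact_force: [0.2, 0.4, -1.1]
opening: 0.0203
```

Call:
{"fn": "move_arm", "kwargs": {"increments": [[[0.006,0,0,0],[0,0,0,0],[0,0,0,0],[0,0,0,0]]], "gripper": 0.5}}

```text
t: 11.45
tool_pos: [0.4608, -0.267, 0.0013]
tool_rot: [-0.118, 1.567, 0.116]
contact_force: [-0.5, 0.3, -0.0]
opening: 0.0429
```

Call:
{"fn": "move_arm", "kwargs": {"increments": [[[-0.06,0,0,0],[-0.1,0,0,0],[-0.12,0,0,0],[-0.12,0,0,0],[-0.12,0,0,0],[0,0,0,0],[0,0,0,0]]]}}

```text
t: 12.03
tool_pos: [0.4619, -0.2679, 0.1337]
tool_rot: [-0.12, 1.563, 0.114]
contact_force: [0.2, -0.4, -0.2]
opening: 0.0422
```

Run:
```python
from fit import *
for n in ("wrist","scene"):
    im=cam(n);P=cloud(im);q=near(P,(.46,-.267),.13,.012,.05);M=R.from_euler('z',-8.6,degrees=True).as_matrix()
    l=(q-[.460,-.2665,0])@M.T; q=q[(abs(l[:,0])<.035)&(abs(l[:,1])<.095)];print(n,rect(q),q[:,2].max())
im=cam("wrist");st((.643,.240,.13),0);tips()
```

```text
wrist (array([ 461.3, -270.1]), array([ 43.6, 155.2]), 7.4) 0.026841313263543942
scene (array([ 464. , -272.1]), array([ 45.9, 153.8]), 9.0) 0.0289442827033759
t 12.18 [ 0.4595 -0.2661  0.1291] head 8.5 open 0.0425 F [-0.7  0.4 -0.1] q6 -0.81
turn units 0.095 then shift units xyz [-0.004  2.024  0.734]
open 0.0425
  side 1 x pct [-0.0357 -0.0172 -0.0134] tip z 0.0212 0.0215
  side -1 x pct [-0.0357 -0.0173 -0.0139] tip z -0.0216 -0.0212
```

Lifter lies flat, aligned. Next the nearer ramekin (0.648,-0.046).

Call:
{"fn": "move_arm", "kwargs": {"increments": [[[0,0,0,0.0475],[0,0,0,0.0475],[0,0.0882,0.0752,0],[0,0.0882,0.0752,0],[0,0.0882,0.0752,0],[0,0.0882,0.0752,0],[0,0.0882,0.0752,0],[0,0.0882,0.0752,0],[0,0.0882,0.0752,0],[0,0.0882,0.0752,0],[0,0.0882,0.0752,0],[0,0.0882,0.0752,0],[0,0,0,0],[0,0,0,0]]], "gripper": 0}}

```text
t: 13.4
tool_pos: [0.6479, -0.0451, 0.1286]
tool_rot: [-0.001, 1.574, 0.002]
contact_force: [-0.1, -0.7, 0.7]
opening: 0.0855
```

Run:
```python
from fit import *
im=cam("wrist");P=cloud(im);save(im,"w5.png")
q=near(P,(.6477,-.0455),.045,.04,.055);print(len(q),np.round((np.percentile(q,2,0)+np.percentile(q,98,0))/2,4),np.ptp(q,0).round(3),np.percentile(q[:,2],95))
c=circ(q,.028);print(c);tips();st((*c,.001),0)
```

```text
1050 [ 0.6464 -0.044   0.0429] [0.059 0.06  0.006] 0.04501611178127651
[ 0.64638539 -0.04396212]
open 0.0853
  side 1 x pct [-0.0404 -0.027  -0.0253] tip z 0.0422 0.0431
  side -1 x pct [-0.0404 -0.0269 -0.0246] tip z -0.0475 -0.0423
t 13.50 [ 0.6473 -0.0466  0.1291] head -0.0 open 0.0852 F [0.9 0.1 0.6] q6 -0.19
turn units -0.000 then shift units xyz [ 0.512  0.01  -0.004]
```

View pics/w5.png

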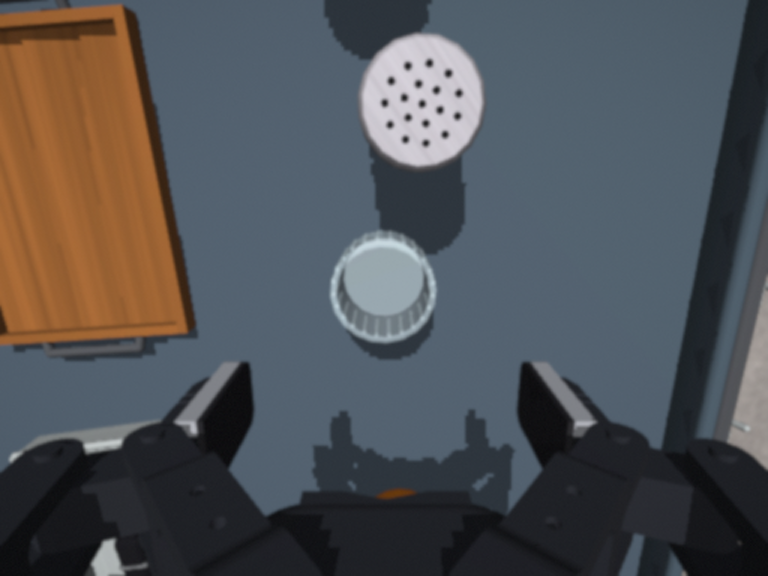

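Ramekin centred between the jaws at (383,288). Descend and grip gently (25 N).

Call:
{"fn": "move_arm", "kwargs": {"increments": [[[0.08,0.008,-0.004,0],[0.1,0,0,0],[0.1,0,0,0],[0.1,0,0,0],[0.08,0,0,0],[0.045,0,0,0],[0.02,0,0,0],[0,0,0,0],[0,0,0,0]]]}}

```text
t: 14.25
tool_pos: [0.648, -0.0448, 0.0004]
tool_rot: [0.0, 1.569, -0.001]
contact_force: [0.5, 0.3, 1.6]
opening: 0.0855
```

Call:
{"fn": "move_arm", "kwargs": {"increments": [[[0,0,0,0],[0,0,0,0],[0,0,0,0],[0,0,0,0],[0,0,0,0],[0,0,0,0]]], "gripper": 1, "squeeze": 30}}

```text
t: 14.75
tool_pos: [0.6489, -0.0445, 0.0016]
tool_rot: [-0.001, 1.568, -0.001]
contact_force: [-1.6, -1.4, 6.4]
opening: 0.06
```

Call:
{"fn": "move_arm", "kwargs": {"increments": [[[-0.03,0,0,0],[-0.06,0,0,0],[-0.08,0,0,0],[-0.1,0,0,0],[-0.08,0,0,0],[-0.03,0,0,0],[0,0,0,0],[0,0,0,0]]]}}

```text
t: 15.42
tool_pos: [0.6474, -0.0442, 0.0946]
tool_rot: [0.0, 1.57, -0.0]
contact_force: [-0.6, -0.7, -2.1]
opening: 0.0601
```

Run:
```python
from fit import *
c=np.array([.450,.0075]);u=np.array([-np.sin(.0785),np.cos(.0785)])
for s in (-1,1): print(c+s*.040*u)
st((*(c-.040*u),.08),4.5)
for n in ("scene","side"):
    im=cam(n);P=cloud(im);q=near(P,(.646,-.044),.04,.08,.2);q=near(P,(.646,-.044),.06,.02,.1);print(n,rect(q) if len(q)>5 else 0,q.min(0).round(3),q.max(0).round(3))
```

```text
[ 0.45313678 -0.03237682]
[0.44686322 0.04737682]
t 15.42 [ 0.6474 -0.0442  0.0946] head -0.0 open 0.0601 F [-0.6 -0.7 -2.1] q6 -0.18
turn units -0.050 then shift units xyz [ 0.058  0.108 -0.771]
scene (array([647.9, -51.4]), array([42.8, 46.8]), 37.7) [ 0.621 -0.07   0.094] [ 0.676 -0.023  0.1  ]
side (array([631. , -28.9]), array([44.1, 13.6]), 46.2) [ 0.618 -0.05   0.094] [ 0.651 -0.017  0.1  ]
```

Call:
{"fn": "move_arm", "kwargs": {"increments": [[[0,0.006,-0.06,0],[0,0.006,-0.1,0],[0,0.006,-0.11,0],[0,0.006,-0.11,0],[0,0.006,-0.11,0],[0,0.006,-0.11,0],[0,0.006,-0.1,0],[0,0.005,-0.077,0],[0.06,0,0,0],[0.08,0,0,0],[0.07,0,0,0],[0.06,0,0,0],[0.03,0,0,0],[0.02,0,0,0],[0.02,0,0,0],[0,0,0,0],[0,0,0,0]]]}}

```text
t: 16.93
tool_pos: [0.4535, -0.0325, 0.0097]
tool_rot: [0.0, 1.57, -0.0]
contact_force: [-0.1, 0.2, -0.2]
opening: 0.0602
```

Call:
{"fn": "move_arm", "kwargs": {"increments": [[[0.008,0,0,0],[0.008,0,0,0],[0,0,0,0]]]}}

```text
t: 17.18
tool_pos: [0.4543, -0.0327, 0.0076]
tool_rot: [-0.0, 1.57, -0.0]
contact_force: [-5.3, 0.5, 9.4]
opening: 0.06
```

Contact with the tray floor felt at 9 N. Release and retreat up.

Call:
{"fn": "move_arm", "kwargs": {"increments": [[[0,0,0,0],[0,0,0,0],[0,0,0,0],[0,0,0,0],[-0.04,0,0,0],[-0.08,0,0,0],[-0.12,0,0,0],[-0.12,0,0,0],[-0.12,0,0,0],[0,0,0,0],[0,0,0,0]]], "gripper": 0}}

```text
t: 18.1
tool_pos: [0.455, -0.0329, 0.1286]
tool_rot: [-0.001, 1.565, -0.001]
contact_force: [-0.7, 0.4, -0.8]
opening: 0.0852
```

Run:
```python
from fit import *
im=cam("wrist");P=cloud(im)
q=near(P,(.453,-.033),.045,.035,.06);print(len(q),np.round((np.percentile(q,2,0)+np.percentile(q,98,0))/2,4),np.ptp(q,0).round(3))
print(rect(near(P,(.45,.0),.13,.0115,.019)))
st((.6392,.142,.129),0)
```

```text
1567 [ 0.4544 -0.0317  0.0435] [0.059 0.06  0.017]
(array([447.9,   9.1]), array([130.4, 211.2]), 4.1)
t 18.15 [ 0.4536 -0.0325  0.1264] head -0.0 open 0.0848 F [-0.2  0.3 -0.2] q6 -0.24
turn units -0.000 then shift units xyz [-0.01   0.698  0.742]
```

Call:
{"fn": "move_arm", "kwargs": {"increments": [[[-0.01,0.07,0.074,0],[0,0.07,0.074,0],[0,0.07,0.074,0],[0,0.07,0.074,0],[0,0.07,0.074,0],[0,0.07,0.074,0],[0,0.07,0.074,0],[0,0.07,0.074,0],[0,0.07,0.074,0],[0,0.07,0.074,0],[0,0,0,0],[0,0,0,0],[0,0,0,0]]]}}

```text
t: 19.23
tool_pos: [0.6368, 0.1421, 0.1259]
tool_rot: [-0.0, 1.574, -0.001]
contact_force: [-0.6, -0.7, 0.5]
opening: 0.0858
```

Run:
```python
from fit import *
im=cam("wrist");P=cloud(im)
q=near(P,(.639,.142),.045,.04,.055);c=((np.percentile(q,2,0)+np.percentile(q,98,0))/2)[:2];print(len(q),c.round(4),np.ptp(q,0).round(3),circ(q,.028))
st((*c,-.002),0)
```

```text
1077 [0.6383 0.1435] [0.059 0.06  0.006] [0.63826164 0.14347441]
t 19.28 [0.6369 0.1419 0.1264] head -0.0 open 0.0856 F [ 0.5 -0.4 -0.3] q6 0.11
turn units -0.000 then shift units xyz [0.514 0.006 0.005]
```

Call:
{"fn": "move_arm", "kwargs": {"increments": [[[0.08,0.006,0.005,0],[0.1,0,0,0],[0.1,0,0,0],[0.1,0,0,0],[0.08,0,0,0],[0.035,0,0,0],[0.02,0,0,0],[0,0,0,0],[0,0,0,0]]]}}

```text
t: 20.03
tool_pos: [0.6402, 0.1438, 0.0005]
tool_rot: [0.001, 1.569, -0.0]
contact_force: [-0.6, 0.6, 0.3]
opening: 0.0851
```

Call:
{"fn": "move_arm", "kwargs": {"increments": [[[0,0,0,0],[0,0,0,0],[0,0,0,0],[0,0,0,0],[0,0,0,0],[0,0,0,0]]], "gripper": 1, "squeeze": 30}}

```text
t: 20.53
tool_pos: [0.6406, 0.1442, 0.001]
tool_rot: [0.0, 1.569, 0.0]
contact_force: [-1.1, 0.2, 6.3]
opening: 0.0581
```

Call:
{"fn": "move_arm", "kwargs": {"increments": [[[-0.03,0,0,0],[-0.06,0,0,0],[-0.08,0,0,0],[-0.1,0,0,0],[-0.08,0,0,0],[-0.03,0,0,0],[0,0,0,0],[0,0,0,0]]]}}

```text
t: 21.2
tool_pos: [0.6393, 0.144, 0.0942]
tool_rot: [0.0, 1.571, -0.0]
contact_force: [-0.6, -0.4, -2.3]
opening: 0.058
```

Call:
{"fn": "move_arm", "kwargs": {"increments": [[[0,-0.03,-0.06,0],[0,-0.05,-0.1,0],[0,-0.055,-0.11,0],[0,-0.055,-0.11,0],[0,-0.055,-0.11,0],[0,-0.055,-0.11,0],[0,-0.045,-0.1,0],[0,-0.035,-0.068,0],[0.06,0,0,0],[0.08,0,0,0],[0.07,0,0,0],[0.06,0,0,0],[0.03,0,0,0],[0.02,0,0,0],[0.02,0,0,0],[0,0,0,0],[0,0,0,0]]]}}

```text
t: 22.62
tool_pos: [0.4477, 0.049, 0.0094]
tool_rot: [0.0, 1.571, -0.0]
contact_force: [0.4, 1.1, -1.8]
opening: 0.0583
```

Call:
{"fn": "move_arm", "kwargs": {"increments": [[[0.008,0,0,0],[0.008,0,0,0],[0,0,0,0]]]}}

```text
t: 22.87
tool_pos: [0.4486, 0.049, 0.007]
tool_rot: [-0.0, 1.569, -0.0]
contact_force: [-3.5, -0.7, 6.1]
opening: 0.0583
```

Call:
{"fn": "move_arm", "kwargs": {"increments": [[[0,0,0,0],[0,0,0,0],[0,0,0,0],[0,0,0,0],[-0.04,0,0,0],[-0.08,0,0,0],[-0.12,0,0,0],[-0.12,0,0,0],[-0.12,0,0,0],[0,0,0,0],[0,0,0,0]]], "gripper": 0}}

```text
t: 23.78
tool_pos: [0.4493, 0.049, 0.1283]
tool_rot: [-0.0, 1.565, -0.0]
contact_force: [0.3, -0.3, -0.8]
opening: 0.0857
```

Run:
```python
from fit import *
im=cam("wrist");P=cloud(im);save(im,"w6.png")
for c in ((.453,-.033),(.448,.049)):
    q=near(P,c,.039,.04,.06);print(len(q),np.round((np.percentile(q,2,0)+np.percentile(q,98,0))/2,4),np.ptp(q,0).round(3))
st((.6645,.0490,.129),0)
```

```text
1399 [ 0.4542 -0.0315  0.0457] [0.058 0.06  0.012]
1360 [0.4487 0.0483 0.0459] [0.059 0.06  0.012]
t 23.83 [0.4479 0.049  0.1262] head -0.0 open 0.0853 F [ 0.6 -0.4 -0.1] q6 -0.06
turn units -0.000 then shift units xyz [-0.011 -0.     0.867]
```

View pics/w6.png

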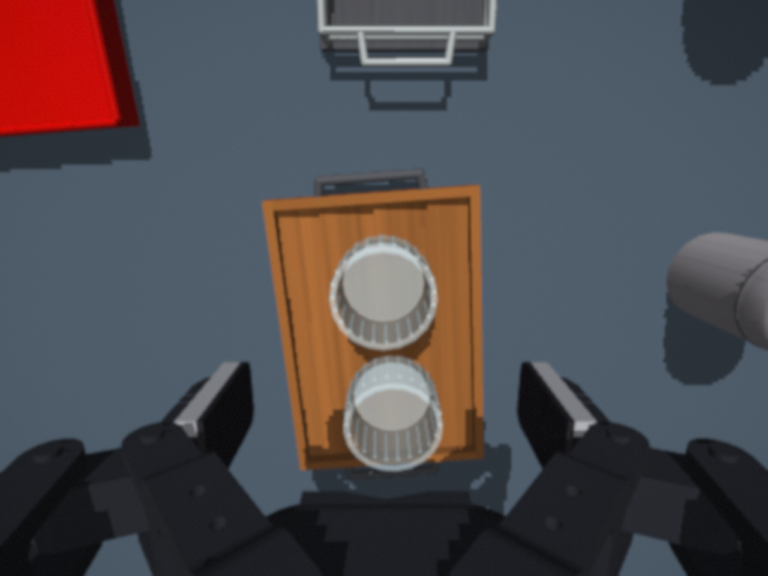

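Both ramekins stand mouth up in the tray at (385,290) and (393,413). Now the nearer shaker.

Call:
{"fn": "move_arm", "kwargs": {"increments": [[[-0.02,0,0.087,0],[-0.02,0,0.1,0],[0,0,0.1,0],[0,0,0.1,0],[0,0,0.1,0],[0,0,0.1,0],[0,0,0.1,0],[0,0,0.1,0],[0,0,0.08,0],[0,0,0,0],[0,0,0,0],[0,0,0,0]]]}}

```text
t: 24.83
tool_pos: [0.6627, 0.0491, 0.1332]
tool_rot: [0.0, 1.574, -0.0]
contact_force: [-0.5, -0.0, -0.5]
opening: 0.0851
```

Run:
```python
from fit import *
im=cam("wrist");P=cloud(im)
q=near(P,(.664,.049),.04,.068,.09);c=((np.percentile(q,2,0)+np.percentile(q,98,0))/2)[:2];print(len(q),c.round(4),np.ptp(q,0).round(3),np.percentile(q[:,2],[50,98]))
st((*c,.022),0)
```

```text
4184 [0.6633 0.0508] [0.055 0.055 0.013] [0.07899658 0.08038858]
t 24.88 [0.6627 0.0491 0.1337] head -0.0 open 0.0853 F [ 0.1 -0.3  0.1] q6 -0.04
turn units -0.000 then shift units xyz [0.447 0.007 0.002]
```

Call:
{"fn": "move_arm", "kwargs": {"increments": [[[0.08,0.007,0.002,0],[0.1,0,0,0],[0.1,0,0,0],[0.09,0,0,0],[0.05,0,0,0],[0.027,0,0,0],[0,0,0,0],[0,0,0,0]]]}}

```text
t: 25.55
tool_pos: [0.6651, 0.0508, 0.0243]
tool_rot: [0.0, 1.57, -0.0]
contact_force: [0.9, -0.1, 0.1]
opening: 0.0853
```

Call:
{"fn": "move_arm", "kwargs": {"increments": [[[0,0,0,0],[0,0,0,0],[0,0,0,0],[0,0,0,0],[0,0,0,0],[0,0,0,0]]], "gripper": 1, "squeeze": 40}}

```text
t: 26.05
tool_pos: [0.6662, 0.0507, 0.0256]
tool_rot: [0.0, 1.568, -0.0]
contact_force: [-1.0, -0.7, 6.0]
opening: 0.0552
```

Call:
{"fn": "move_arm", "kwargs": {"increments": [[[-0.04,0,0,0],[-0.1,0,0,0],[-0.1,0,0,0],[-0.1,0,0,0],[-0.02,0.05,-0.06,0],[0,0.075,-0.085,0],[0,0.075,-0.085,0],[0,0.075,-0.085,0],[0,0.075,-0.085,0],[0,0.075,-0.085,0],[0,0.075,-0.085,0],[0,0.075,-0.085,0],[0,0.075,-0.085,0],[0,0.05,-0.064,0],[0,0,0,0],[0,0,0,0]]]}}

```text
t: 27.38
tool_pos: [0.4629, 0.2262, 0.1133]
tool_rot: [-0.002, 1.571, 0.001]
contact_force: [0.5, -0.2, -1.9]
opening: 0.0551
```

Run:
```python
from fit import *
st((.462,.226,.026),0)
for n in ("wrist","scene"):
    im=cam(n);P=cloud(im)
    if n=="wrist": save(im,"w7.png")
    q=near(P,(.462,.268),.13,.018,.032);print(n,rect(q),q.min(0).round(3),q.max(0).round(3))
    q=near(P,(.462,.226),.06,.085,.105);print(" held",rect(q) if len(q)>5 else 0)
```

```text
t 27.38 [0.4629 0.2262 0.1133] head 0.1 open 0.0551 F [ 0.5 -0.2 -1.9] q6 0.31
turn units 0.001 then shift units xyz [ 0.349 -0.001 -0.003]
wrist (array([460.8, 279.2]), array([ 92.1, 183.3]), 0.1) [0.415 0.187 0.018] [0.507 0.371 0.029]
 held (array([463.7, 244.5]), array([16.5, 51. ]), 87.2)
scene (array([463. , 268.8]), array([202.6,  94. ]), 89.8) [0.416 0.167 0.019] [0.51  0.37  0.032]
 held (array([475.1, 210.9]), array([55.2, 27.3]), 43.0)
```

View pics/w7.png

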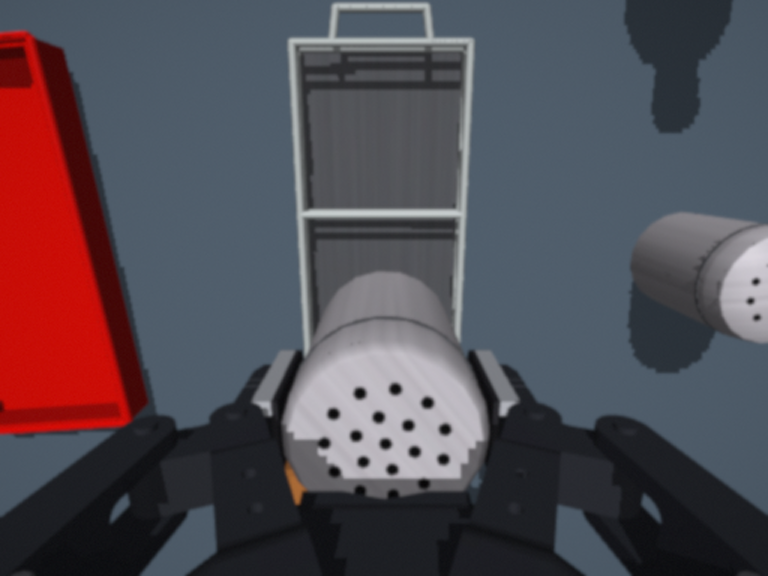

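The shaker is held upright over the near bay, with the divider at row 213 and the far bay empty. Lower it.

Call:
{"fn": "move_arm", "kwargs": {"increments": [[[0.06,0.002,0,0],[0.08,0,0,0],[0.08,0,0,0],[0.06,0,0,0],[0.03,0,0,0],[0.02,0,0,0],[0,0,0,0],[0.01,0,0,0],[0.006,0,0,0],[0,0,0,0]]]}}

```text
t: 28.32
tool_pos: [0.4653, 0.2265, 0.0295]
tool_rot: [0.0, 1.569, -0.0]
contact_force: [-2.6, -1.7, 7.2]
opening: 0.0553
```

Call:
{"fn": "move_arm", "kwargs": {"increments": [[[0,0,0,0],[0,0,0,0],[0,0,0,0],[0,0,0,0],[-0.04,0,0,0],[-0.08,0,0,0],[-0.1,0,0,0],[-0.12,0,0,0],[-0.1,0,0,0],[0,0,0,0],[0,0,0,0]]], "gripper": 0}}

```text
t: 29.23
tool_pos: [0.4653, 0.2268, 0.1398]
tool_rot: [0.001, 1.566, 0.001]
contact_force: [-0.6, -0.3, -0.6]
opening: 0.0852
```

Run:
```python
from fit import *
im=cam("wrist");P=cloud(im)
q=near(P,(.462,.227),.045,.072,.095);c=((np.percentile(q,2,0)+np.percentile(q,98,0))/2)[:2];print(len(q),c.round(4),np.ptp(q,0).round(3),np.percentile(q[:,2],[50,98]))
st((.643,.2405,.133),0)
```

```text
4074 [0.4654 0.2268] [0.055 0.055 0.013] [0.08298018 0.08439546]
t 29.28 [0.464  0.2264 0.1377] head -0.0 open 0.0855 F [-0.5  0.1  0.6] q6 0.31
turn units -0.000 then shift units xyz [0.019 0.056 0.716]
```

Shaker is standing on the caddy floor (top at 0.084). Now the last shaker.

Call:
{"fn": "move_arm", "kwargs": {"increments": [[[0.01,0.007,0.06,0],[0,0.007,0.094,0],[0,0.007,0.094,0],[0,0.007,0.094,0],[0,0.007,0.094,0],[0,0.007,0.094,0],[0,0.007,0.094,0],[0,0.007,0.092,0],[0,0,0,0],[0,0,0,0],[0,0,0,0]]]}}

```text
t: 30.2
tool_pos: [0.6413, 0.24, 0.1325]
tool_rot: [-0.0, 1.574, -0.001]
contact_force: [0.3, 0.5, -0.3]
opening: 0.0851
```

Run:
```python
from fit import *
im=cam("wrist");P=cloud(im)
q=near(P,(.643,.2405),.04,.068,.09);c=((np.percentile(q,2,0)+np.percentile(q,98,0))/2)[:2];print(len(q),c.round(4),np.ptp(q,0).round(3),np.percentile(q[:,2],[50,98]))
st((*c,.022),0)
```

```text
3714 [0.6416 0.2426] [0.053 0.053 0.012] [0.07693936 0.07945352]
t 30.25 [0.6412 0.2401 0.133 ] head 0.0 open 0.0854 F [-0.6 -1.3  0.7] q6 0.25
turn units 0.000 then shift units xyz [0.444 0.01  0.002]
```

Call:
{"fn": "move_arm", "kwargs": {"increments": [[[0.08,0.01,0.002,0],[0.1,0,0,0],[0.1,0,0,0],[0.09,0,0,0],[0.05,0,0,0],[0.024,0,0,0],[0,0,0,0],[0,0,0,0]]]}}

```text
t: 30.92
tool_pos: [0.6436, 0.243, 0.0245]
tool_rot: [0.0, 1.57, 0.0]
contact_force: [-0.3, 0.4, 1.0]
opening: 0.0852
```

Call:
{"fn": "move_arm", "kwargs": {"increments": [[[0,0,0,0],[0,0,0,0],[0,0,0,0],[0,0,0,0],[0,0,0,0],[0,0,0,0]]], "gripper": 1}}

```text
t: 31.42
tool_pos: [0.6447, 0.2432, 0.0257]
tool_rot: [0.001, 1.568, 0.001]
contact_force: [-0.4, -0.5, 6.0]
opening: 0.0548
```

Call:
{"fn": "move_arm", "kwargs": {"increments": [[[-0.04,0,0,0],[-0.1,0,0,0],[-0.1,0,0,0],[-0.1,0,0,0],[-0.08,0.04,-0.04,0],[0,0.04,-0.085,0],[0,0.04,-0.085,0],[0,0.04,-0.085,0],[0,0.04,-0.085,0],[0,0.04,-0.085,0],[0,0.034,-0.085,0],[0,0,-0.085,0],[0,0,-0.083,0],[0,0,0,0],[0,0,0,0],[0,0,0,0]]]}}

```text
t: 32.75
tool_pos: [0.4642, 0.3112, 0.1287]
tool_rot: [0.0, 1.57, -0.0]
contact_force: [0.2, 0.3, -1.0]
opening: 0.0549
```

Run:
```python
from h import *
st((.462,.311,.026),0)
```

```text
t 32.75 [0.4642 0.3112 0.1287] head -0.0 open 0.0549 F [ 0.2  0.3 -1. ] q6 0.46
turn units -0.000 then shift units xyz [ 0.411 -0.001 -0.009]
```

Call:
{"fn": "move_arm", "kwargs": {"increments": [[[0.06,0,-0.008,0],[0.09,0,0,0],[0.09,0,0,0],[0.08,0,0,0],[0.04,0,0,0],[0.028,0,0,0],[0,0,0,0],[0.01,0,0,0],[0.006,0,0,0],[0,0,0,0]]]}}

```text
t: 33.58
tool_pos: [0.4633, 0.3118, 0.0297]
tool_rot: [0.001, 1.568, 0.0]
contact_force: [-1.8, -1.2, 3.8]
opening: 0.0552
```

Call:
{"fn": "move_arm", "kwargs": {"increments": [[[0,0,0,0],[0,0,0,0],[0,0,0,0],[0,0,0,0],[-0.04,0,0,0],[-0.08,0,0,0],[-0.1,0,0,0],[-0.12,0,0,0],[-0.12,0,0,0],[-0.12,0,0,0],[-0.12,0,0,0],[0,0,0,0],[0,0,0,0]]], "gripper": 0}}

```text
t: 34.67
tool_pos: [0.4632, 0.312, 0.2061]
tool_rot: [0.002, 1.565, 0.002]
contact_force: [0.3, -0.5, -1.1]
opening: 0.0857
```

Run:
```python
from fit import *
st()
im=cam("scene");save(im,"end.png",(130,310,100,420),2.4)
for n in ("wrist","scene","side"):
    im=cam(n);P=cloud(im)
    for k,c,z0,z1 in (("shN",(.464,.227),.075,.095),("shF",(.464,.311),.072,.095),("rB",(.454,-.032),.04,.06),("rA",(.448,.049),.04,.06),("jar",(.6605,-.2365),.06,.075)):
        q=near(P,c,.04,z0,z1)
        if len(q)>15: print(n,k,len(q),np.round((np.percentile(q,2,0)+np.percentile(q,98,0))/2,4),np.percentile(q[:,2],98).round(4))
```

```text
t 34.67 [0.4632 0.312  0.2061] head -0.0 open 0.0857 F [ 0.3 -0.5 -1.1] q6 0.46
wrist shN 2077 [0.4654 0.2274 0.0808] 0.0843
wrist shF 2261 [0.4633 0.3115 0.0786] 0.0835
scene shN 165 [0.4672 0.2221 0.0824] 0.0877
scene shF 140 [0.4658 0.3059 0.0786] 0.085
scene rB 91 [ 0.4558 -0.0347  0.0466] 0.0525
scene rA 87 [0.4499 0.0449 0.0471] 0.0529
scene jar 207 [ 0.6598 -0.2382  0.064 ] 0.0675
side shN 301 [0.465  0.2266 0.082 ] 0.0874
side shF 331 [0.4627 0.3113 0.0791] 0.0854
side rB 148 [ 0.4556 -0.0318  0.0471] 0.0539
side rA 157 [0.4498 0.0479 0.0474] 0.0546
side jar 105 [ 0.6595 -0.2357  0.0648] 0.0691
```

View pics/end.png

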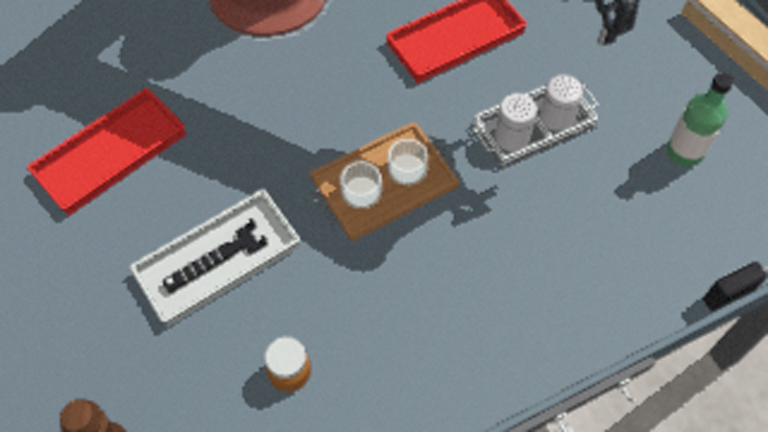

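The final picture shows both shakers in the caddy (517,115 and 563,95), both ramekins on the tray (361,183 and 408,160) and the lifter in the silver tray. The jar and bottle stand where they were. Handing in.

```bash
python3 -c "
from station import ctrl
print(ctrl.finish_job())"
```

```text
the job is handed in; nothing more can be done
None
```

The job is handed in at about 35 s of the 134 s allowed. `finish_job` reports no verdict, so what follows rests on my own checks.

- **Placed:** The lifter lies flat and lengthwise in the silver utensil tray, within about 1.5° of its long axis. Both ramekins stand mouth up on the serving tray, and one shaker stands in each caddy bay.
- **Last checks:** All three cameras put the shakers within about 5 mm of their bay centres. The scene and side cameras show the ramekins on the tray within limits. The jar has not moved measurably. I checked the oil bottle only by eye in the final picture, where it stands in its place.
- **Failed first grasp:** The first grip on the lifter closed on nothing, because the fingertips measured 12–15 mm behind the reported tool point (about 25 mm when fully open), not 14 mm ahead as the text says. I used the measured offset from then on and every grasp held.
- **Camera disagreement:** The scene and side cameras differed by about 3–6 mm in y, within what the grips and fits could take. Where I could, I used the wrist camera's close view.

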